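Stand the tipped pack up and hold the inspection mirror on its seal

TASK

One cardboard pack in the row has fallen over: stand it upright again in the gap where it lies, between its neighbours in the lane, its round paper seal still facing the mirror, and let go of it. Then take the knob of the sprung inspection mirror, swing the mirror until the little camera on its stand sees the seal in it, and finish while still holding the knob steady at that angle. Leave the other packs and everything else on the table where they are.

Things in the scene. Friction and masses are not known exactly. Their poses are not given: they have to be found in the camera images.
- carton (a point): Centre of the tipped pack, a closed plain cardboard box 60 x 60 x 95 mm, about 180 g. Its own y axis runs from its bottom to its top (the 95 mm way; the top has a paper tape strip over the flaps), its x axis comes out of the face with the seal. At the start it lies on its side along the lane, top towards the lane's +y, centre 30 mm above the lane floor; upright, the centre is 47.5 mm above the lane floor. Any 60 mm side pair can be gripped.
- seal (a point): Centre of the round white paper seal, 40 mm across, flat on one 60 x 95 mm face of the tipped pack: 30 mm from the pack's centre along the pack's x axis. Seal stays facing the lane's +x when the pack is stood up about the lane's x axis.
- tipped: The same tipped pack; body origin and axes are those of point carton.
- lane: Fixed lane 620 mm long (along its own y) and 84 mm wide: a floor plate whose top is 4 mm above the table, with two rails 10 mm wide and 6 mm higher than the floor plate, 64 mm apart inside. Origin on the table under its middle; x points across it to the mirror, y along it, z up. Four packs stand in it at a pitch of 170 to 190 mm; the tipped one is always one of the middle two.
- pack1: Upright neighbour pack, 60 x 60 x 95 mm like the tipped one but without a seal; origin at the centre of its underside, z up. Leave alone.
- pack2: Upright pack at the -y end of the lane, same size, origin at the centre of its underside. Leave alone.
- pack3: Upright pack at the +y end of the lane, same size, origin at the centre of its underside. Leave alone.
- pivot (a point): Point on the mirror's upright turning axis, at the middle of the mirror's face, 51.5 mm above the table; the camera looks straight at this point. The mirror stand is fixed to the table (disc 90 mm across). Mirror face 86 mm wide and 70 mm high.
- lens (a point): Front of the small black inspection camera, fixed on the same stand 186 mm from point pivot and at the same height. Camera body 36 x 36 x 50 mm, top 70 mm above the table. The camera sees the seal when the mirror's normal halves the angle between the directions pivot-to-lens and pivot-to-seal (all at about one height).
- handle (a point): Grip point of the mirror's knob, an upright round black post 14 mm across whose top is 145 mm above the table; this point is on its axis 130 mm above the table, 75 mm from the mirror's turning axis, sideways along the mirror's face. The post is free down to the steel arm, whose top is 97 mm above the table. This point's x axis is the mirror's normal (out of the silvered face) and the post lies along its -y; it turns with the mirror.
- mirror (a joint): Turning angle of the mirror, rad, 0 at its rest stop, at most 1.66; grows counter-clockwise seen from above. A spring turns it back to 0: about 0.06 N m at rest and 0.10 N m more per rad (1 to 3 N at the knob). Needed angles lie between about 0.3 and 1.4.
- sightline (a point): Where the camera is looking after the mirror, an unseen line: it starts at the pivot and runs along this point's x axis, z up. It turns twice as far as the mirror. The seal is seen when it is on this line to within its own 20 mm radius.
- jar: Glass jar with a metal lid, 68 mm wide, 100 mm high, origin under its centre. Bystander.
- tape: Roll of clear tape lying flat, 90 mm wide, 24 mm high, origin under its centre. Bystander.
- weight: Steel scale weight, 40 mm wide, 55 mm high, origin under its centre. Bystander.
Things that resemble listed ones, but are neither listed nor needed, are in the scene too. Leave any turquoise look-alike of the tipped alone.

How it is judged:
By the outcome, as a careful person would: the job done as asked, in the order asked, and still so for the second after the job is handed in, while the arm keeps its last pose, push and grip.
It also fails if it takes over 50 s, if anything falls off the work surface, if the arm or the gripper's body presses on something with over 40 N, if the wrist force passes 120 N, or if a joint passes its speed limit or range.

ROBOT

A 6-joint arm with a two-finger parallel gripper is mounted at the origin on the work surface. World frame = base frame: x ahead of the robot, y to its left, z up, the work surface at z = 0. Lengths are in m, angles in degrees, forces in N, time in s.
With the tool pointing down it reaches from about 0.35 to 0.775 m from the base axis. Payload 7.3 kg.
Tool frame: the origin (TCP) lies at the very end of the fingers, on their centre line; the grasp point (between the pads) lies 19 mm behind it (grasp_offset is the distance from the TCP to the grasp point, in m); x points along the fingers, y is the direction in which the jaws open and shut, and the axes are right-handed (so a half turn about x gives the same grasp; the last joint's range is limited). The gripper opens to 92 mm and grips with 3 to 60 N. Pads are 19 mm wide; open, the fingers measure 130 mm over their backs; the gripper's body (75 mm by 190 mm) begins 47 mm behind the grasp point.
Start: joints at [67.036, 19.595, 87.324, -0, 73.075, -8.365], TCP at [0.132, 0.508, 0.227] pointing down, gripper open.
Joint ranges: [-145.02, 145.02], [-44.19, 115.74], [2.07, 154.8], [-57.11, 237.11], [16.16, 152.29], [-177.93, 177.93]. Speed limits (degrees/s): [147.25, 147.25, 180, 180, 180, 180].

INTERFACE

Orientations are given as [roll, pitch, yaw] about the fixed x, y, z axes, in that order (R = Rz(yaw) Ry(pitch) Rx(roll)).
In Python, from bench import movep, move_straight, movej, release, close, dwell, ik, get_image, PlanningError, job_done, get_time, get_qpos, get_qd, get_joint_efforts, get_position, get_orientation, get_ft_force, get_ft_torque, get_opening, grasp_offset gives the robot as it stands. The module is installed in compiled form; this text tells all that it offers. Calls block until the motion is done:
- movep(position, orientation): joint-space move of the TCP to a pose.
- move_straight(position, ori=None, rate=0.15, force_limit=None): straight line of the TCP; ori=None keeps the orientation; rate is the mean speed in m/s. With force_limit (N) it stops when the force on the tool has changed by that much, and returns True; else False.
- movej(angles): joint-space move.
- release() and close(force=None): open the fingers fully, or close them until they stop; force is the grip in N (None keeps the last).
- dwell(seconds).
- ik(position, orientation): joint angles nearest the present ones, or None.
- get_image(name): name is "side" or "top"; returns a dict with "color" (400x640x3 uint8, red, green, blue), "fov_y" (degrees; the focal length in pixels is half the picture's height over the tangent of half this angle, whatever the lens; pixels are square), "cx", "cy" (the principal point, pixels), "dist" ([k1, k2, p1, p2, k3] as OpenCV has them; the pictures are not rectified), "T" (4x4, takes a point from camera to world coordinates). Camera axes: x right, y down, z forward; pixel columns grow to the right and rows downward; lengths in m; the calibration is good to about 2 mm. A picture is of the moment at which its call begins. There is no depth.
A pose or a line that the arm cannot do raises PlanningError and nothing moves.
- job_done(): hands the job in, once; it reports no verdict.
Readings, each from a call of its own:
- get_time(): time.
- get_qpos(): joint angles.
- get_qd(): joint speeds.
- get_joint_efforts(): joint torques, N m.
- get_position(): TCP position.
- get_orientation(): TCP orientation.
- get_ft_force(): force on the tool from outside, world axes, zero at the start.
- get_ft_torque(): the same for the moment, N m.
- get_opening(): finger opening in m.
Only numpy, scipy, OpenCV 4.12 (cv2) and the standard library are available. Lean on these libraries where they do the work, as an engineer would, in place of code of your own. Each camera call takes 0.05 s, during which the arm holds its last target.

## Working session

There is one attempt and no reset: what is moved stays moved. The work goes in short steps, each a Python script; the robot and the scene stay as the last script left them, time stands still between calls to the robot, and variables do not carry over. Pictures are saved under pics/ and viewed, and the job is handed in when it is done.

```bash
mkdir -p pics; ls; cat > h.py <<'E'
import numpy as np, cv2
from bench import *
def save(im,name): cv2.imwrite('pics/'+name,cv2.cvtColor(im,cv2.COLOR_RGB2BGR))
def K(d):
    f=200/np.tan(np.radians(d['fov_y'])/2)
    return np.array([[f,0,d['cx']],[0,f,d['cy']],[0,0,1.]])
def ray(d,px):
    p=cv2.undistortPoints(np.array([[px]],float),K(d),np.array(d['dist'],float))[0,0]
    T=np.array(d['T']); v=T[:3,:3]@np.array([p[0],p[1],1]); return T[:3,3],v/np.linalg.norm(v)
def onz(d,px,z):
    o,v=ray(d,px); return o+v*(z-o[2])/v[2]
def tri(rs):
    A=np.zeros((3,3));b=np.zeros(3)
    for o,v in rs:
        P=np.eye(3)-np.outer(v,v);A+=P;b+=P@o
    x=np.linalg.solve(A,b); return x,[np.linalg.norm((np.eye(3)-np.outer(v,v))@(x-o)) for o,v in rs]
def proj(d,X):
    T=np.array(d['T']);R=T[:3,:3].T
    r,_=cv2.Rodrigues(R);p,_=cv2.projectPoints(np.atleast_2d(np.array(X,float)),r,-R@T[:3,3],K(d),np.array(d['dist'],float));return p[:,0]
E
python3 - <<'E'
from h import *
for n in('side','top'):
    d=get_image(n);save(d['color'],n+'0.png');print(n,d['fov_y'],d['cx'],d['cy'],d['dist'],np.round(d['T'],3).tolist())
print(get_time(),grasp_offset,get_opening(),get_orientation())
E
```

```text
pics
side 55.504061255661675 321.6980884817186 202.89185838431675 [0.00965965 0.         0.         0.         0.        ] [[0.78, -0.326, 0.534, -0.069], [-0.625, -0.379, 0.682, -0.781], [-0.02, -0.866, -0.5, 0.613], [0.0, 0.0, 0.0, 1.0]]
top 46.5089754458222 326.43763013263776 194.34340285961414 [0.01485275 0.         0.         0.         0.        ] [[0.012, -0.994, 0.107, 0.325], [-1.0, -0.012, -0.0, -0.056], [0.001, -0.107, -0.994, 1.527], [0.0, 0.0, 0.0, 1.0]]
0.1 0.0188 0.09204780240109778 [ -98.10785352   89.92315013 -112.70733639]
```

View pics/side0.png

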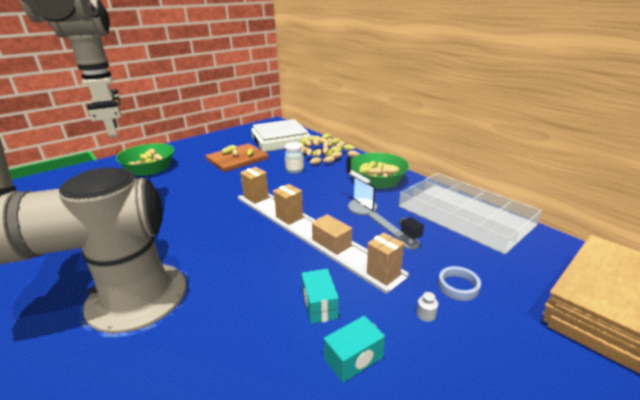

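View pics/top0.png

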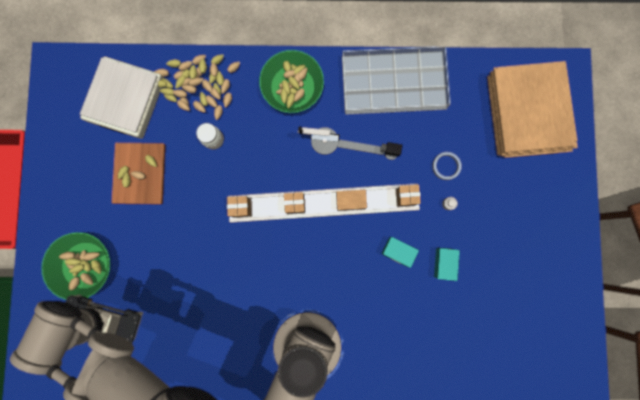

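The four packs of the lane are at (238,206), (294,203), (352,200) and (408,195) in the top view. The one at (352,200) lies flat and is plain cardboard, so it is the target. The turquoise boxes at (401,251) and (448,264) lie outside the lane, so they are look-alikes to leave alone. I'll confirm this on enlarged crops.

```bash
python3 - <<'E'
from h import *
a=cv2.imread('pics/top0.png')[110:230,215:425]; b=cv2.imread('pics/side0.png')[150:300,225:425]
cv2.imwrite('pics/ctop.png',cv2.resize(a,None,fx=3.8,fy=3.8,interpolation=cv2.INTER_CUBIC))
cv2.imwrite('pics/cside.png',cv2.resize(b,None,fx=4,fy=4,interpolation=cv2.INTER_CUBIC))
E
```

```text
(no output)
```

View pics/ctop.png

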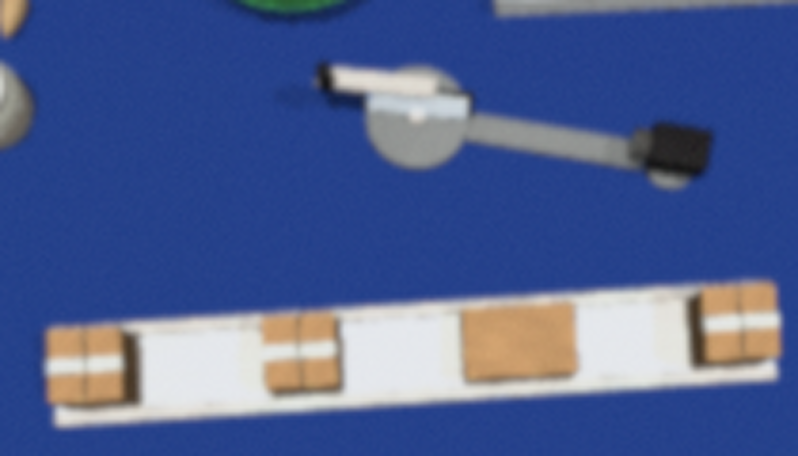

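View pics/cside.png

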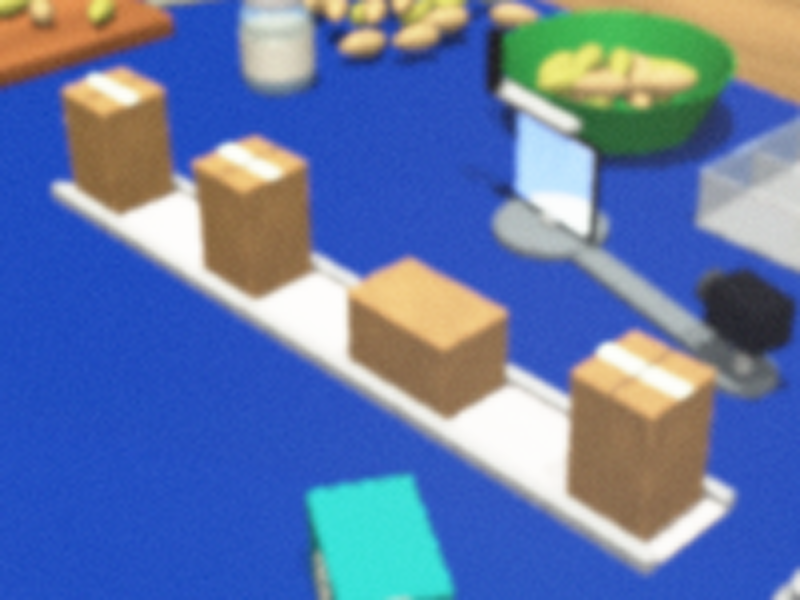

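The crops confirm it: the tipped cardboard pack is at top (352,200) and side (~332,233), with pack2 to its right and pack1 to its left. The mirror's knob is at top (~300,130), the mirror at about (325,135), and the inspection camera at about (393,150). Next I'll measure.

```bash
python3 - <<'E'
from h import *
for n,roi in(('top',(215,110,425,230)),('side',(225,150,425,300))):
    im=cv2.cvtColor(cv2.imread(f'pics/{n}0.png'),cv2.COLOR_BGR2RGB)
    hsv=cv2.cvtColor(im,cv2.COLOR_RGB2HSV)
    x0,y0,x1,y1=roi; M=np.zeros(im.shape[:2],np.uint8);M[y0:y1,x0:x1]=255
    for nm,m in(('brown',cv2.inRange(hsv,(5,70,60),(22,255,255))),('nonblue_w',cv2.inRange(hsv,(0,0,120),(179,70,255))),('black',cv2.inRange(hsv,(0,0,0),(179,255,70)))):
        m=m&M
        k,l,s,c=cv2.connectedComponentsWithStats(m)
        for i in range(1,k):
            if s[i,4]>25:
                cn=max(cv2.findContours((l==i).astype(np.uint8),cv2.RETR_EXTERNAL,cv2.CHAIN_APPROX_NONE)[0],key=len)
                r=cv2.minAreaRect(cn)
                print(n,nm,s[i].tolist(),np.round(c[i],1),'box',np.round(cv2.boxPoints(r),1).tolist())
E
```

```text
top brown [215, 110, 7, 8, 44] [217.6 113. ] box [[215.0, 110.0], [221.0, 110.0], [221.0, 117.0], [215.0, 117.0]]
top brown [397, 185, 23, 21, 326] [407.6 195.4] box [[395.70001220703125, 186.39999389648438], [417.70001220703125, 184.1999969482422], [419.70001220703125, 203.8000030517578], [397.70001220703125, 206.0]]
top brown [337, 190, 30, 20, 546] [351.1 199.5] box [[335.8999938964844, 191.10000610351562], [364.8999938964844, 189.10000610351562], [366.20001220703125, 207.89999389648438], [337.20001220703125, 209.8000030517578]]
top brown [284, 193, 20, 7, 127] [293.4 196. ] box [[284.0, 193.0], [303.0, 193.0], [303.0, 199.0], [284.0, 199.0]]
top brown [228, 196, 23, 21, 331] [239.  206.5] box [[228.0, 196.0], [250.0, 196.0], [250.0, 216.0], [228.0, 216.0]]
top brown [285, 204, 19, 9, 153] [294.2 208.3] box [[285.0, 204.0], [303.0, 204.0], [303.0, 212.0], [285.0, 212.0]]
top nonblue_w [345, 110, 77, 4, 184] [373.3 110.9] box [[345.0, 110.0], [421.0, 110.0], [421.0, 113.0], [345.0, 113.0]]
top nonblue_w [215, 127, 6, 19, 78] [216.8 135.6] box [[215.0, 127.0], [220.0, 127.0], [220.0
[... 3052 characters left out ...]
39.9 231. ] box [[236.8000030517578, 197.89999389648438], [283.79998779296875, 124.19999694824219], [440.20001220703125, 224.10000610351562], [393.1000061035156, 297.70001220703125]]
side nonblue_w [399, 181, 26, 37, 628] [414.  199.4] box [[399.0, 181.0], [424.0, 181.0], [424.0, 217.0], [399.0, 217.0]]
side black [347, 158, 4, 14, 35] [348.2 164.6] box [[346.29998779296875, 170.89999389648438], [347.3999938964844, 157.8000030517578], [350.0, 158.0], [348.8999938964844, 171.10000610351562]]
side black [401, 219, 22, 20, 307] [411.4 227.9] box [[396.70001220703125, 228.8000030517578], [405.3999938964844, 214.89999389648438], [425.20001220703125, 227.3000030517578], [416.5, 241.1999969482422]]
```

```bash
python3 - <<'E'
from h import *
dt=get_image('top');ds=get_image('side')
# tipped top face
ct,cs=(351.1,199.5),(331.9,226.2)
X,r=tri([ray(dt,ct),ray(ds,cs)]);print('pack top centre tri',X,r, 'onz .064',onz(dt,ct,.064),onz(ds,cs,.064))
q=[[335.9,191.1],[364.9,189.1],[366.2,207.9],[337.2,209.8]]
Q=[onz(dt,p,.064) for p in q];print(np.round(Q,4).tolist())
print('yaw long',np.degrees(np.arctan2(*( (Q[0]+Q[3]-Q[1]-Q[2])[[1,0]]))))
# neighbours (tops at z .099)
for nm,p in(('p2',(407.7,195.1)),('p1',(294,202.7)),('p3',(238.6,206.2))): print(nm,onz(dt,p,.099))
# lane edges in top: white mask boundaries per column
im=dt['color'];hsv=cv2.cvtColor(im,cv2.COLOR_RGB2HSV)
b=im[:,:,2].astype(float)-im[:,:,0].astype(float) # blue minus red
print(np.median(b[230:236,300:340]), 'blue table')
lo=[];hi=[]
for c in list(range(253,282))+list(range(308,334))+list(range(370,394)):
    col=b[170:235,c]; th=60
    w=np.where(col<th)[0]
    if len(w)<5: continue
    a,z=w[0],w[-1]
    ya=170+a-1+(col[a-1]-th)/(col[a-1]-col[a]); yz=170+z+(th-col[z])/(col[z+1]-col[z])
    hi.append((c,ya));lo.append((c,yz))
for nm,L in(('hi',hi),('lo',lo)):
    P=np.array([onz(dt,p,.007)[:2] for p in L]); vx,vy,x0,y0=cv2.fitLine(P.astype(np.float32),cv2.DIST_HUBER,0,.001,.001).ravel()
    if vy<0:vx,vy=-vx,-vy
    print(nm,'yaw y-axis',np.degrees(np.arctan2(vy,vx))-90,'x at y=-.12:',x0+vx/vy*(-.12-y0),len(P))
# crops
save(cv2.resize(dt['color'][115:165,285:415],None,fx=6,fy=6,interpolation=cv2.INTER_CUBIC),'mt.png')
save(cv2.resize(ds['color'][145:245,335:435],None,fx=6,fy=6,interpolation=cv2.INTER_CUBIC),'ms.png')
E
```

```text
pack top centre tri [ 0.46811139 -0.13517374  0.0566339 ] [np.float64(0.0008566916350439843), np.float64(0.000856691635043962)] onz .064 [ 0.46669636 -0.13427883  0.064     ] [ 0.46177614 -0.14410184  0.064     ]
[[0.4928, -0.086, 0.064], [0.5003, -0.1777, 0.064], [0.4407, -0.182, 0.064], [0.4336, -0.0907, 0.064]]
yaw long 94.54345049530377
p2 [ 0.47901171 -0.30685402  0.099     ]
p1 [0.45132417 0.04333591 0.099     ]
p3 [0.43851979 0.21337824 0.099     ]
102.0 blue table
hi yaw y-axis 4.4583664 x at y=-.12: 0.51310617 79
lo yaw y-axis 4.4655304 x at y=-.12: 0.42114118 79
```

View pics/mt.png

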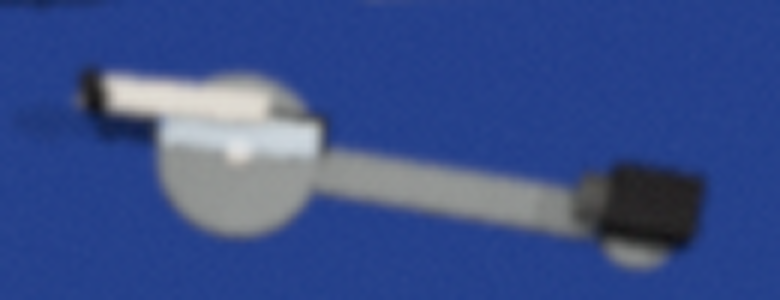

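View pics/ms.png

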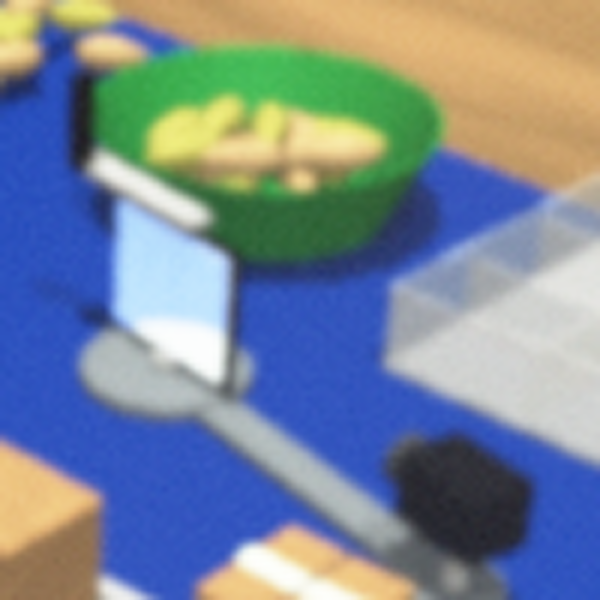

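```bash
python3 - <<'E'
from h import *
dt=get_image('top');ds=get_image('side')
a=np.radians(4.46);ex=np.array([np.cos(a),np.sin(a),0]);ey=np.array([-np.sin(a),np.cos(a),0])
c=np.array([.4675,-.1343,.064])
C=[c+ex*i*.03+ey*j*.0475 for i,j in((-1,1),(1,1),(1,-1),(-1,-1))]
lo=[p-[0,0,.06] for p in C]
lane0=np.array([.4671,-.12,0])
for d,n,roi in((ds,'s',(225,150,425,300)),(dt,'t',(215,110,425,230))):
    k=4 if n=='s' else 3.8
    im=cv2.resize(d['color'][roi[1]:roi[3],roi[0]:roi[2]],None,fx=k,fy=k,interpolation=cv2.INTER_CUBIC)
    f=lambda X:np.round((proj(d,X)-[roi[0]-.5+.0,roi[1]-.5])*k).astype(int)
    cv2.polylines(im,[f(C)],True,(255,0,0),1);cv2.polylines(im,[f(lo)],True,(255,255,0),1)
    for s in(-.042,.042):
      cv2.polylines(im,[f([lane0+ex*s+ey*t+[0,0,.01] for t in(-.3,.4)])],False,(255,0,255),1)
    save(im,'ov_'+n+'.png')
E
```

```text
(no output)
```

View pics/ov_s.png

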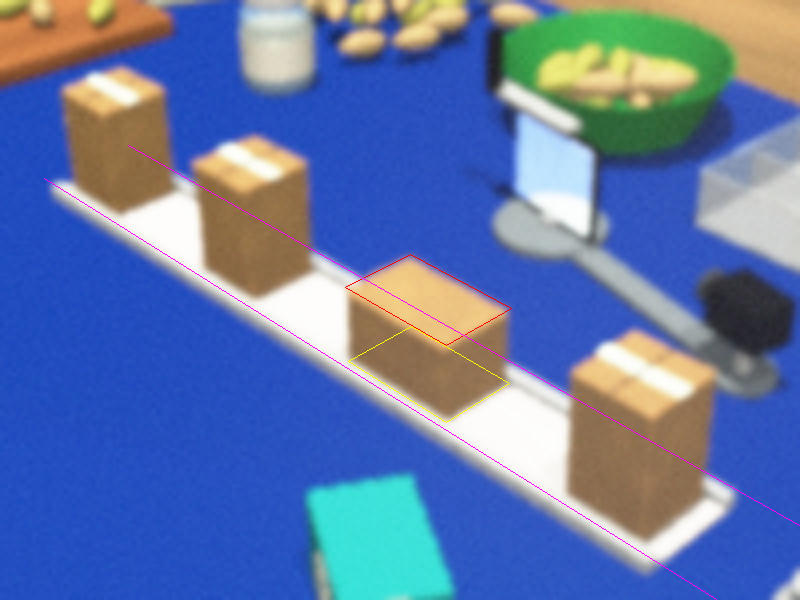

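View pics/ov_t.png

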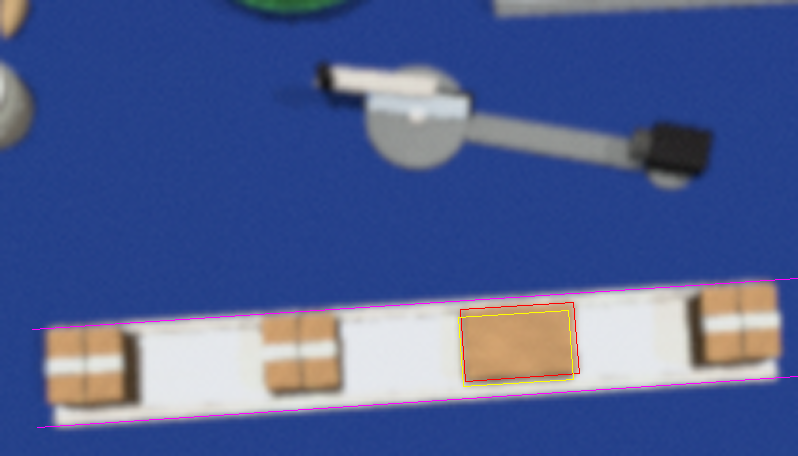

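```bash
python3 - <<'E'
from h import *
dt=get_image('top');ds=get_image('side')
T=lambda x,y:((x+.5)/6-.5+285,(y+.5)/6-.5+115)
S=lambda x,y:((x+.5)/6-.5+335,(y+.5)/6-.5+145)
im=dt['color'];hsv=cv2.cvtColor(im,cv2.COLOR_RGB2HSV)
m=cv2.inRange(hsv,(0,0,0),(179,255,85))[122:138,294:308];ys,xs=np.nonzero(m);print('knob px',xs.mean()+294,ys.mean()+122,len(xs))
kt=T(92,92)
print('knob tri',tri([ray(dt,kt),ray(ds,S(85,73))]),onz(dt,kt,.145),onz(ds,S(85,73),.145))
print('disc',onz(dt,T(239.5,155),.004),onz(ds,S(167,374),.004),'dot',onz(dt,T(238,152),.012),onz(ds,S(163,355),.012), tri([ray(dt,T(238,152)),ray(ds,S(163,355))]))
g=im.astype(int);gm=((np.abs(g[:,:,0]-g[:,:,2])<40)&(g[:,:,0]>90)).astype(np.uint8)
cnt=[]
for t in np.radians(np.arange(20,165,3)):
    # radial edge scan of disc lower half
    c0=np.array(T(239.5,155))
    prev=None
    for r in np.arange(9,18,.1):
        x,y=c0+r*np.array([np.cos(t),np.sin(t)])
        v=cv2.getRectSubPix((im[:,:,2].astype(np.float32)-im[:,:,0]),(1,1),(float(x),float(y)))[0,0]
        if v>45: cnt.append(onz(dt,(x,y),.004)[:2]);break
P=np.array(cnt);A=np.c_[2*P,np.ones(len(P))];s=np.linalg.lstsq(A,(P**2).sum(1),rcond=None)[0]
print('disc fit',s[:2],np.sqrt(s[2]+s[0]**2+s[1]**2),len(P))
pv=s[:2]
cam=onz(dt,(392.3,149.2),.068);k=onz(dt,kt,.145)
for nm,q in(('cam',cam),('knob',k)):
    v=q[:2]-pv;print(nm,q,'dist',np.hypot(*v),'dir',np.degrees(np.arctan2(v[1],v[0])))
m=cv2.inRange(cv2.cvtColor(ds['color'],cv2.COLOR_RGB2HSV),(0,0,0),(179,255,75))[205:250,390:430]
print('cam tri',tri([ray(dt,(392.3,149.2)),ray(ds,(411.4,227.9))]))
E
```

```text
knob px 301.5853658536585 132.3658536585366 41
knob tri (array([0.67014618, 0.02510262, 0.14622495]), [np.float64(0.002052680865180729), np.float64(0.0020526808651805707)]) [0.66879149 0.02642751 0.145     ] [0.67417518 0.02649206 0.145     ]
disc [ 0.66918954 -0.04766049  0.004     ] [ 0.66278234 -0.05292677  0.004     ] dot [ 0.66905787 -0.04685573  0.012     ] [ 0.66516094 -0.04708391  0.012     ] (array([ 0.66824242, -0.04596554,  0.01059994]), [np.float64(0.0014148268957928525), np.float64(0.001414826895792865)])
disc fit [ 0.67173005 -0.04868092] 0.04877733589256717 48
cam [ 0.62879095 -0.26426896  0.068     ] dist 0.21982259116044456 dir -101.26431047116122
knob [0.66879149 0.02642751 0.145     ] dist 0.07516589384464119 dir 92.24051121278266
cam tri (array([ 0.63314285, -0.26725257,  0.04713695]), [np.float64(8.403565325781968e-06), np.float64(8.403565325784223e-06)])
```

```bash
cat >> h.py <<'E'
from scipy.spatial.transform import Rotation as Rt
A=np.radians(4.46);EX=np.array([np.cos(A),np.sin(A),0]);EY=np.array([-np.sin(A),np.cos(A),0]);EZ=np.array([0,0,1.])
def ori(d,y): return Rt.from_matrix(np.c_[d,y,np.cross(d,y)]).as_euler('xyz',degrees=True)
def tp(phi,s=1):
    # phi: tilt of tool back axis from vertical toward lane +y (deg)
    p=np.radians(phi); b=np.sin(p)*EY+np.cos(p)*EZ
    return b,ori(-b,s*EX)
GO=grasp_offset
def pose(g,phi,s=1):
    b,o=tp(phi,s); return g-b*GO,o
LX=lambda y: .4682-(y+.134)*np.tan(A)   # lane centre line x at y
E
python3 - <<'E'
from h import *
c=np.array([.4675,-.1343,.034])
print(get_qpos())
for s in(1,-1):
  for phi in range(60,-61,-10):
    g=c+(EY*.015+EZ*.010 if phi>0 else -EY*.01+EZ*.0325)
    for dz in(0,.06):
      p,o=pose(g+[0,0,dz],phi,s); q=ik(p,o); print(s,phi,dz,None if q is None else np.round(q,0))
E
```

```text
[ 6.70359543e+01  1.96027363e+01  8.73318505e+01  7.45061250e-04
  7.30755294e+01 -8.36508645e+00]
1 60 0 None
1 60 0.06 None
1 50 0 None
1 50 0.06 None
1 40 0 None
1 40 0.06 [ -1.  30. 112. -56.  50.  37.]
1 30 0 [ -6.  33. 113. -51.  39.  31.]
1 30 0.06 [ -6.  27. 111. -44.  46.  22.]
1 20 0 [-12.  31. 112. -34.  36.  11.]
1 20 0.06 [-12.  25. 109. -28.  44.   4.]
1 10 0 [-18.  30. 110. -16.  37. -10.]
1 10 0.06 [-18.  24. 107. -13.  46. -13.]
1 0 0 [-26.  29. 105.  -0.  45. -31.]
1 0 0.06 [-26.  24. 102.  -0.  54. -31.]
1 -10 0 [-31.  31. 102.  10.  53. -42.]
1 -10 0.06 [-31.  26.  99.   9.  61. -41.]
1 -20 0 [-36.  34.  99.  17.  61. -50.]
1 -20 0.06 [-36.  29.  96.  16.  69. -48.]
1 -30 0 [-39.  38.  95.  23.  70. -56.]
1 -30 0.06 [-39.  33.  93.  22.  77. -53.]
1 -40 0 [-42.  43.  91.  27.  78. -60.]
1 -40 0.06 [-42.  38.  90.  26.  85. -57.]
1 -50 0 [-45.  48.  88.  30.  87. -63.]
1 -50 0.06 [-45.  43.  87.  30.  92. -60.]
1 -60 0 [-46.  53.  84.  33.  95. -65.]
1 -60 0.06 [-46.  48.  84.  34. 100. -61.]
-1 60 0 None
-1 60 0.06 None
-1 50 0 None
-1 50 0.06 None
-1 40 0 None
-1
[... 373 characters left out ...]
.  24. 102.  -0.  54. 149.]
-1 -10 0 [-31.  31. 102.  10.  53. 138.]
-1 -10 0.06 [-31.  26.  99.   9.  61. 139.]
-1 -20 0 [-36.  34.  99.  17.  61. 130.]
-1 -20 0.06 [-36.  29.  96.  16.  69. 132.]
-1 -30 0 [-39.  38.  95.  23.  70. 124.]
-1 -30 0.06 [-39.  33.  93.  22.  77. 127.]
-1 -40 0 [-42.  43.  91.  27.  78. 120.]
-1 -40 0.06 [-42.  38.  90.  26.  85. 123.]
-1 -50 0 [-45.  48.  88.  30.  87. 117.]
-1 -50 0.06 [-45.  43.  87.  30.  92. 120.]
-1 -60 0 [-46.  53.  84.  33.  95. 115.]
-1 -60 0.06 [-46.  48.  84.  34. 100. 119.]h.py:29: UserWarning: Gimbal lock detected. Setting third angle to zero since it is not possible to uniquely determine all angles.
  b,o=tp(phi,s); return g-b*GO,o
```

```bash
cat >> h.py <<'E'
C0=np.array([LX(-.1343)-.0004,-.1343,.034])   # tipped pack centre, lying
GL,GT=.025,.004
def g_of(c,phi):
    # pack roll: phi=PH0 lying. grasp point in world given pack centre and tool tilt
    r=np.radians(PH0-phi)
    long_=np.cos(r)*EY+np.sin(r)*EZ; tr=-np.sin(r)*EY+np.cos(r)*EZ
    return c+GL*long_+GT*tr
PH0=35.
E
python3 - <<'E' 2>/dev/null
from h import *
print(C0)
for ph in(36,35,34,33,32,30):
  PH0=ph
  import h;h.PH0=ph
  b,_=tp(ph)
  for up in(0,.05,.1,.14):
    q=ik(*pose(g_of(C0,ph)+b*up,ph)); print(ph,up,None if q is None else np.round(q,0))
  for up in(.03,.06,.1):
    q=ik(*pose(g_of(C0,ph)+EZ*up,ph)); print(ph,'z',up,None if q is None else np.round(q,0))
  for up in(0,.06):
    q=ik(*pose(g_of(C0+EZ*(up+.0175),ph-90),ph-90)); print('fin',ph,up,None if q is None else np.round(q,0))
E
```

```text
[ 0.4678234 -0.1343     0.034    ]
36 0 None
36 0.05 [  2.  32. 112. -52.  48.  38.]
36 0.1 [  6.  28. 110. -46.  54.  33.]
36 0.14 [  9.  25. 107. -43.  60.  31.]
36 z 0.03 [ -1.  33. 113. -55.  46.  38.]
36 z 0.06 [ -1.  29. 112. -52.  48.  33.]
36 z 0.1 [ -1.  25. 110. -48.  52.  27.]
fin 36 0 [-45.  49.  87.  32.  91. -63.]
fin 36 0.06 [-45.  44.  86.  32.  96. -60.]
35 0 None
35 0.05 [  2.  31. 112. -51.  48.  36.]
35 0.1 [  5.  27. 110. -45.  54.  32.]
35 0.14 [  8.  24. 107. -42.  59.  29.]
35 z 0.03 [ -2.  32. 113. -54.  45.  36.]
35 z 0.06 [ -2.  29. 112. -50.  48.  31.]
35 z 0.1 [ -2.  25. 110. -47.  52.  25.]
fin 35 0 [-45.  49.  87.  32.  91. -63.]
fin 35 0.06 [-45.  44.  86.  32.  97. -60.]
34 0 [ -2.  35. 113. -56.  42.  40.]
34 0.05 [  1.  31. 112. -50.  47.  34.]
34 0.1 [  5.  27. 110. -44.  53.  30.]
34 0.14 [  7.  24. 107. -41.  59.  28.]
34 z 0.03 [ -2.  32. 113. -52.  44.  35.]
34 z 0.06 [ -2.  29. 112. -49.  47.  30.]
34 z 0.1 [ -2.  24. 110. -45.  51.  24.]
fin 34 0 [-45.  50.  86.  32.  92. -63.]
fin 34 0.06 [-45.  45.  85.  33.  97. -60.]
33 0 [ -3.  35. 113. 
[... 376 characters left out ...]
 37.]
32 0.05 [ -0.  30. 112. -47.  46.  31.]
32 0.1 [  3.  26. 109. -42.  52.  27.]
32 0.14 [  6.  23. 107. -39.  58.  25.]
32 z 0.03 [ -4.  31. 112. -50.  43.  31.]
32 z 0.06 [ -4.  28. 111. -47.  46.  27.]
32 z 0.1 [ -4.  24. 109. -43.  51.  21.]
fin 32 0 [-46.  51.  86.  33.  94. -64.]
fin 32 0.06 [-46.  46.  85.  33.  99. -60.]
30 0 [ -5.  34. 113. -51.  39.  33.]
30 0.05 [ -1.  29. 112. -45.  45.  28.]
30 0.1 [  2.  25. 109. -40.  52.  24.]
30 0.14 [  4.  22. 107. -37.  57.  22.]
30 z 0.03 [ -5.  31. 112. -47.  42.  28.]
30 z 0.06 [ -5.  27. 111. -44.  45.  23.]
30 z 0.1 [ -5.  23. 109. -40.  50.  18.]
fin 30 0 [-46.  52.  85.  34.  95. -64.]
fin 30 0.06 [-46.  47.  84.  34. 100. -61.]
```

```bash
sed -i 's/^PH0=35./PH0=32./' h.py; python3 - <<'E' 2>/dev/null
from h import *
b,_=tp(32)
movep(*pose(g_of(C0,32)+b*.14,32))
p,o=pose(g_of(C0,32)+b*.05,32)
move_straight(p)
print(get_time(),get_position(),p,get_ft_force())
for n in('side','top'):save(get_image(n)['color'],n+'1.png')
a=cv2.imread('pics/top1.png')[100:250,200:440];b=cv2.imread('pics/side1.png')[120:300,225:465]
cv2.imwrite('pics/c1.png',cv2.resize(np.vstack([a,b]),None,fx=1.8,fy=1.8))
E
```

```text
3.4333 [ 0.46499914 -0.09260499  0.06489994] [ 0.46459363 -0.09289229  0.0644591 ] [0.67693831 0.24836234 0.42024509]
```

View pics/c1.png

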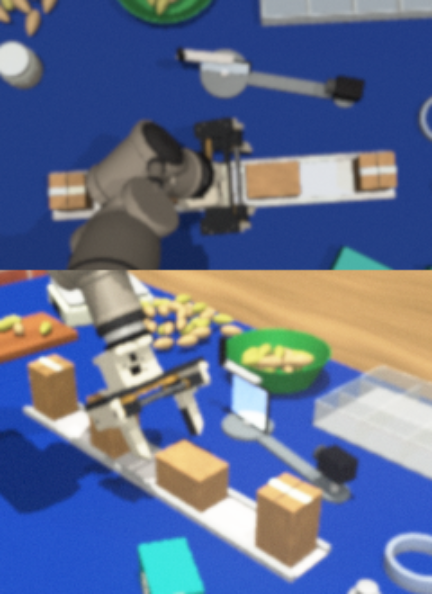

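The open fingers straddle the lane just on the +y side of the tipped pack, at top crop (240,180), and they line up with its sides. I'll descend and grip.

```bash
python3 - <<'E' 2>/dev/null
from h import *
p,o=pose(g_of(C0,32),32)
print(move_straight(p,rate=.08,force_limit=8), get_position()-p,get_ft_force())
f0=np.array(get_ft_force());close(20);dwell(.3)
print(get_opening(),np.array(get_ft_force())-f0,get_time(),get_position()-p)
E
```

```text
False [1.02090339e-04 1.47997736e-05 1.13361109e-04] [ 0.83964305  0.13528626 -0.68535993]
0.0598563217474805 [-3.01757329  4.06043277  5.81635379] 5.2167 [-7.61503391e-05  3.76943313e-05  1.47190601e-04]
```

```bash
python3 - <<'E' 2>/dev/null
from h import *
p0=np.array(get_position())
move_straight(p0+EZ*.003,rate=.03);dwell(.2)
print('lift',get_ft_force())
p=p0+EZ*.003;res=[]
for s in(1,-1):
    h=move_straight(p+s*EX*.006,rate=.015,force_limit=4); q=np.array(get_position());res.append((q-p)@EX);print(s,h,res[-1],get_ft_force())
    move_straight(p,rate=.03)
print(get_time(),np.mean(res))
E
```

```text
lift [-0.0278057   0.39601931 -1.42490897]
1 True 0.0002468547223210606 [ 0.20966023 -0.80042679 -1.36101695]
-1 True -0.0029987092159286274 [ 1.68648138 -0.64182851 -0.54680039]
6.7583 -0.0013759272468037835
```

```bash
python3 - <<'E' 2>/dev/null
from h import *
p=np.array(get_position())
for s in(1,-1):
  for k in range(1,7):
    move_straight(p+s*EX*.0007*k,rate=.01);f=np.array(get_ft_force());print(s,k,round(s*.7*k,2),round(f@EX,2))
    if abs(f@EX)>5: break
  move_straight(p,rate=.03)
print(get_time())
E
```

```text
1 1 0.7 -0.2
1 2 1.4 -2.8
1 3 2.1 -6.42
-1 1 -0.7 -0.17
-1 2 -1.4 0.12
-1 3 -2.1 0.22
-1 4 -2.8 -0.34
-1 5 -3.5 1.56
-1 6 -4.2 5.16
9.55
```

```bash
sed -i 's/^PH0=32.*/&\nC1=C0-EX*.0012/' h.py; python3 - <<'E' 2>/dev/null
from h import *
print(get_position()-pose(g_of(C0,32),32)[0])
move_straight(pose(g_of(C1+EZ*.06,32),32)[0],rate=.12)
cU=C1+EZ*(.0175+.045)
for ph in(2,-28,-58):
    c=C1+EZ*(.06+(.0175+.045-.06)*(32-ph)/90)
    p,o=pose(g_of(c,ph),ph); move_straight(p,o,rate=.06)
dwell(.2)
print(get_time(),get_opening(),get_ft_force(),get_position()-p)
for n in('side','top'):save(get_image(n)['color'],n+'2.png')
a=cv2.imread('pics/top2.png')[100:250,200:440];b=cv2.imread('pics/side2.png')[120:300,225:465]
cv2.imwrite('pics/c2.png',cv2.resize(np.vstack([a,b]),None,fx=1.8,fy=1.8))
E
```

```text
[-0.00087463 -0.00011301  0.00281082]
12.6667 0.060127704671635855 [ 0.8476273   0.35407522 -1.1899572 ] [0.00028821 0.00075649 0.00100298]
```

View pics/c2.png

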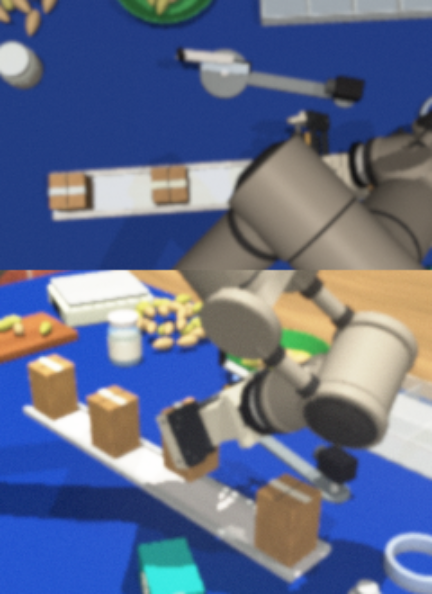

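The pack is now upright in the gripper, at side crop (190,440), above its gap. Before lowering I'll check how close the wrist is to pack2 and the inspection camera.

```bash
python3 - <<'E' 2>/dev/null
from h import *
a=cv2.imread('pics/top2.png')[100:300,300:500];b=cv2.imread('pics/side2.png')[60:310,300:500]
cv2.imwrite('pics/c3.png',np.hstack([cv2.resize(a,None,fx=2,fy=2),cv2.resize(b,None,fx=2,fy=2)[:400] ]))
cv2.imwrite('pics/c3.png',np.hstack([cv2.resize(a,(400,400)),cv2.resize(b,(400,500))[50:450]]))
b2,_=tp(-58);g=g_of(C1+EZ*.0175,-58)
for s in(0,.047,.1,.15,.2,.25,.3,.35): print(s,np.round(g+b2*s,3))
print(get_qpos())
E
```

```text
0 [ 0.467 -0.138  0.077]
0.047 [ 0.47  -0.178  0.101]
0.1 [ 0.474 -0.223  0.129]
0.15 [ 0.477 -0.265  0.156]
0.2 [ 0.48  -0.307  0.182]
0.25 [ 0.483 -0.35   0.209]
0.3 [ 0.487 -0.392  0.235]
0.35 [ 0.49  -0.434  0.262]
[-45.76561308  46.72441922  85.26520112  33.10080084  97.37925891
 -61.43208983]
```

View pics/c3.png

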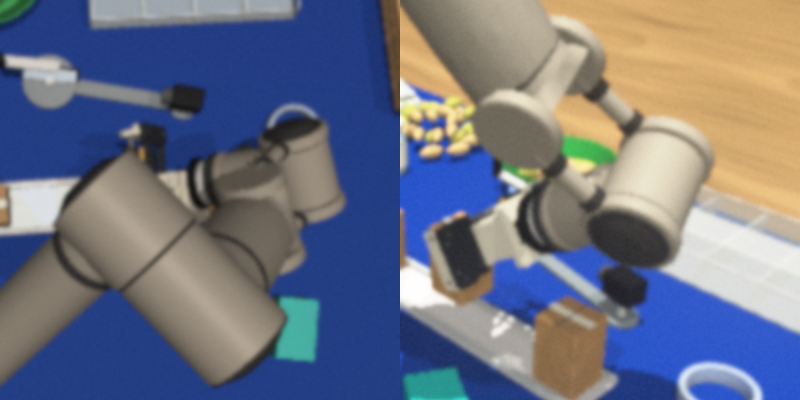

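```bash
python3 - <<'E' 2>/dev/null
from h import *
dt=get_image('top');ds=get_image('side')
print(tri([ray(dt,(447.5,165)),ray(ds,(415,202))]))
o,v=ray(ds,(415,202))
for z in(.1,.15,.2,.25,.3): print(z,o+v*(z-o[2])/v[2], proj(dt,o+v*(z-o[2])/v[2]))
# flange axis s check
b2,_=tp(-58);g=g_of(C1+EZ*.0625,-58)
for s in(.15,.2,.25,.3,.35):print(s,proj(ds,g+b2*s),proj(dt,g+b2*s))
E
```

```text
(array([ 0.53152587, -0.37731314,  0.22006155]), [np.float64(0.029448191680159518), np.float64(0.029448191680159715)])
0.1 [ 0.67215286 -0.24048533  0.1       ] [[386.10317287 133.3801315 ]]
0.15 [ 0.59994027 -0.29313042  0.15      ] [[405.82905788 153.21124129]]
0.2 [ 0.52772768 -0.34577551  0.2       ] [[427.25901693 174.74084869]]
0.25 [ 0.45551509 -0.3984206   0.25      ] [[450.63308116 198.20624249]]
0.3 [ 0.3833025  -0.45106569  0.3       ] [[476.24037036 223.89290588]]
0.15 [[371.59693141 195.38429193]] [[399.39020506 191.94077583]]
0.2 [[387.49123993 191.2576391 ]] [[415.92414973 189.89581401]]
0.25 [[405.06230117 186.69587735]] [[433.13898385 187.76690411]]
0.3 [[424.59294112 181.62565404]] [[451.07989375 185.54849057]]
0.35 [[446.43408347 175.95596434]] [[469.79633505 183.23449401]]
```

Even after lowering, the wrist housing stays above z ≈ 0.13 m, which clears pack2 (99 mm) and the camera (70 mm). I'll lower with a force guard.

```bash
sed -i 's/^C1=.*/C1=C0-EX*.0021/' h.py; python3 - <<'E' 2>/dev/null
from h import *
c=C1+EZ*.0175
p,o=pose(g_of(c,-58),-58)
print(move_straight(p+EZ*.012,o,rate=.08,force_limit=10));dwell(.2)
f0=np.array(get_ft_force());print('free',f0)
print(move_straight(p-EZ*.006,o,rate=.015,force_limit=5)); q=np.array(get_position());dwell(.1)
print((q-p)*1e3,np.array(get_ft_force())-f0,get_ft_torque(),get_time())
E
```

```text
False
free [-0.09792601  0.05504705 -1.35111593]
True
[-0.31846338  0.10781824  1.76729121] [-0.25695372 -1.66944979  6.30639691] [-0.14755622  0.03754701  0.14676057] 14.475
```

```bash
python3 - <<'E' 2>/dev/null
from h import *
q=np.array(get_position())
p=q+EZ*.0018
move_straight(p,rate=.03);dwell(.15);f0=np.array(get_ft_force());print(f0)
for s in(1,-1):
  for k in(.0014,.0024,.0032):
    move_straight(p+s*EX*k,rate=.02);dwell(.05);f=(np.array(get_ft_force())-f0)@EX;print(s,k,round(f,2))
    if abs(f)>4:break
  move_straight(p,rate=.02);dwell(.1)
print(get_time())
E
```

```text
[ 0.51489537  0.46903864 -1.49157359]
1 0.0014 -1.05
1 0.0024 0.76
1 0.0032 -0.38
-1 0.0014 3.62
-1 0.0024 7.42
17.15
```

```bash
python3 - <<'E' 2>/dev/null
from h import *
p=np.array(get_position())+EX*.0013
move_straight(p,rate=.02);dwell(.15);f0=np.array(get_ft_force())
print(move_straight(p-EZ*.006,rate=.012,force_limit=6)); dwell(.1);q=np.array(get_position())
print((q-p)*1e3,np.array(get_ft_force())-f0,get_ft_torque(),get_time())
pu,o=pose(g_of(C1+EZ*.0175,-58),-58);print((q-pu)*1e3)
E
```

```text
True
[-0.03765357 -0.0388657  -1.71441247] [-0.31967677 -1.82050644  7.18530636] [-0.14968572 -0.08466931  0.07135518] 17.9583
[0.507471   0.21872766 1.75240618]
```

```bash
python3 - <<'E' 2>/dev/null
from h import *
release();dwell(.2)
b,_=tp(-58);p=np.array(get_position())
print(move_straight(p+b*.09,rate=.12,force_limit=12),get_ft_force())
p=np.array(get_position())
print(get_time())
for n in('side','top'):save(get_image(n)['color'],n+'3.png')
a=cv2.imread('pics/top3.png')[100:250,200:440];b=cv2.imread('pics/side3.png')[120:300,225:465]
cv2.imwrite('pics/c4.png',cv2.resize(np.vstack([a,b]),None,fx=1.8,fy=1.8))
E
```

```text
False [0.08940513 0.33032628 0.1815229 ]
19.775
```

View pics/c4.png

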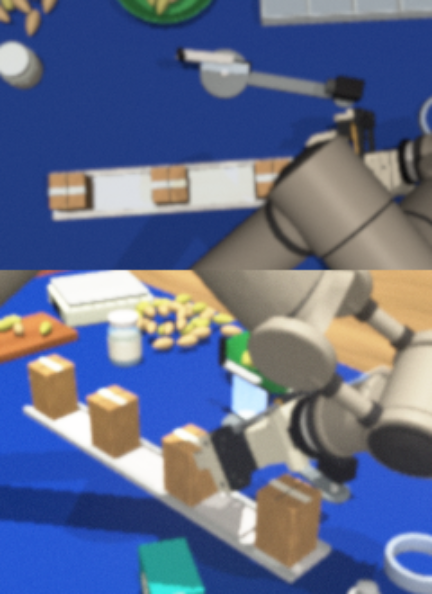

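The pack stands upright in its gap with its tape strip on top, at top crop (270,178) and side crop (190,465). I'll clear the arm, re-measure the pack, and measure the mirror more precisely.

```bash
python3 - <<'E' 2>/dev/null
from h import *
p=np.array(get_position())
move_straight(p+EZ*.13,rate=.2)
d=np.array([0,0,-1.])
# park above lane left of mirror, tool down
k=np.array([.6675,.026]);n=np.radians(182);y=np.array([np.cos(n),np.sin(n),0])
for s in(1,-1):
    for a in(0,25,52):
        an=n+np.radians(a);yy=s*np.array([np.cos(an),np.sin(an),0])
        t=np.array([.668,-.0475])+.075*np.array([np.sin(an),-np.cos(an)])
        print(s,a,np.round(ik([t[0],t[1],.111],ori(d,yy)),0) )
print(get_qpos(),get_time())
acc={}
for n in('side','top'):
    ims=[get_image(n) for _ in range(4)]
    im=np.mean([i['color'] for i in ims],0).astype(np.uint8);save(im,n+'4.png')
a=cv2.imread('pics/top4.png')[110:230,215:425];cv2.imwrite('pics/c5.png',cv2.resize(a,None,fx=3.8,fy=3.8,interpolation=cv2.INTER_CUBIC))
a=cv2.imread('pics/top4.png')[115:165,285:415];cv2.imwrite('pics/c6.png',cv2.resize(a,None,fx=6,fy=6,interpolation=cv2.INTER_CUBIC))
a=cv2.imread('pics/side4.png')[145:245,335:435];cv2.imwrite('pics/c7.png',cv2.resize(a,None,fx=6,fy=6,interpolation=cv2.INTER_CUBIC))
E
```

```text
1 0 [ -4.  40.  71.   0.  69. 174.]
1 25 [ -5.  37.  78.  -0.  66. 148.]
1 52 [ -8.  34.  83.   0.  63. 118.]
-1 0 [-4. 40. 71.  0. 69. -6.]
-1 25 [ -5.  37.  78.  -0.  66. -32.]
-1 52 [ -8.  34.  83.   0.  63. -62.]
[-49.93271153  42.15793829  69.98585125  33.32796549 116.21478794
 -52.9772121 ] 20.675
```

View pics/c5.png

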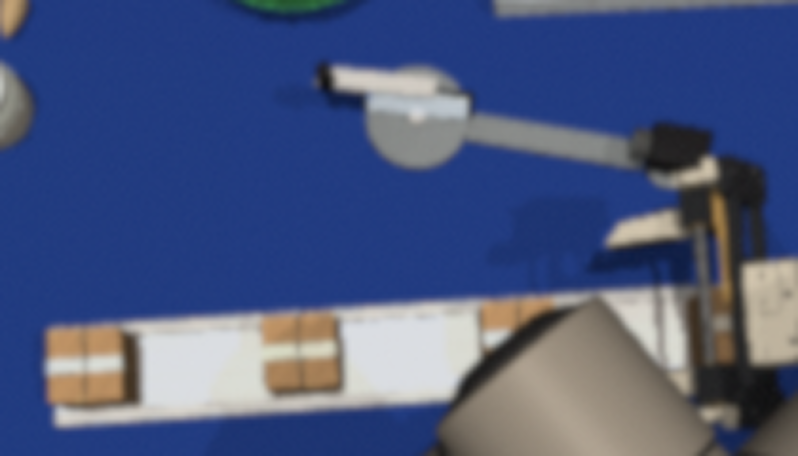

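View pics/c6.png

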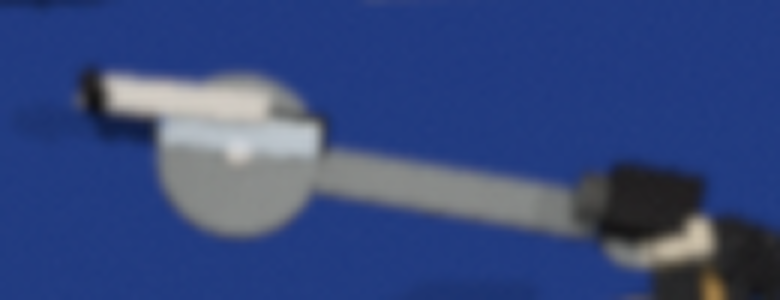

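View pics/c7.png

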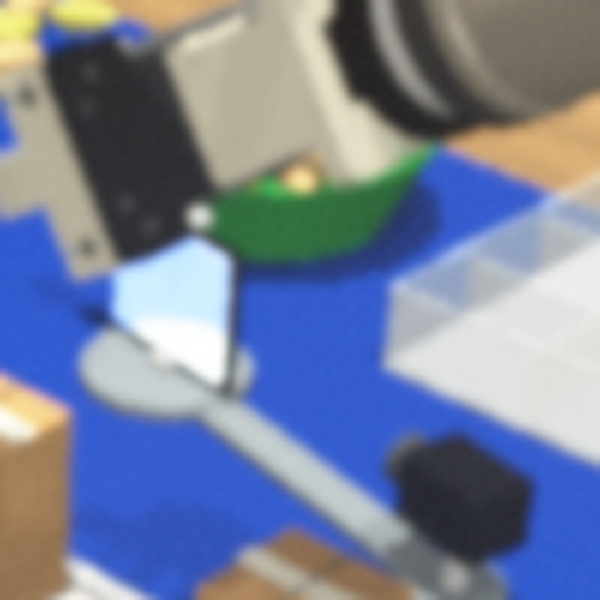

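```bash
python3 - <<'E' 2>/dev/null
from h import *
dt=get_image('top')
im=cv2.cvtColor(cv2.imread('pics/top4.png'),cv2.COLOR_BGR2RGB).astype(np.float32)
br=im[:,:,2]-im[:,:,0]
c0=np.array([285-.5+239.5/6,115-.5+155.5/6]);pts=[]
for deg in list(range(28,166,3))+list(range(262,300,3)):
    t=np.radians(deg);u=np.array([np.cos(t),np.sin(t)])
    rs=np.arange(8,19,.1);v=np.array([cv2.getRectSubPix(br,(1,1),tuple(map(float,c0+r*u)))[0,0] for r in rs])
    j=np.where(v>52)[0]
    if len(j): pts.append((deg,rs[j[0]],*onz(dt,c0+rs[j[0]]*u,.004)[:2]))
P=np.array(pts);print(np.round(P[:,:2],1).tolist())
xy=P[:,2:];s=np.linalg.lstsq(np.c_[2*xy,np.ones(len(xy))],(xy**2).sum(1),rcond=None)[0];print('disc',s[:2],np.sqrt(s[2]+s[:2]@s[:2]))
# strip upper edge by R channel
R=im[:,:,0]
e=[];lo=[]
for c in range(304,317):
    col=R[118:140,c];pk=col.max();i=np.argmax(col);th=(pk+35)/2
    k=np.where(col[:i]<th)[0][-1];e.append((c,118+k+(th-col[k])/(col[k+1]-col[k])))
for p in(e,):
    W=np.array([onz(dt,q,.097)[:2] for q in p]);f=np.polyfit(W[:,1],W[:,0],1);print('strip edge dx/dy',f[0],'t dir',90-np.degrees(np.arctan(f[0])))
print(np.round(e,1).tolist())
# black knob column profile
V=im.max(2)[118:142,296:304];print(V.astype(int))
E
```

```text
[[28.0, 14.7], [31.0, 14.2], [34.0, 14.1], [37.0, 14.0], [40.0, 14.0], [43.0, 14.0], [46.0, 14.0], [49.0, 14.0], [52.0, 14.1], [55.0, 14.1], [58.0, 14.1], [61.0, 14.1], [64.0, 14.1], [67.0, 14.1], [70.0, 14.0], [73.0, 14.0], [76.0, 14.0], [79.0, 14.1], [82.0, 14.1], [85.0, 14.0], [88.0, 14.0], [91.0, 14.0], [94.0, 14.0], [97.0, 14.0], [100.0, 14.1], [103.0, 14.1], [106.0, 14.0], [109.0, 14.0], [112.0, 14.0], [115.0, 14.0], [118.0, 14.0], [121.0, 14.1], [124.0, 14.1], [127.0, 14.1], [130.0, 14.1], [133.0, 14.0], [136.0, 14.1], [139.0, 14.1], [142.0, 14.1], [145.0, 14.2], [148.0, 14.2], [151.0, 14.1], [154.0, 14.1], [157.0, 14.1], [160.0, 14.1], [163.0, 14.1], [262.0, 13.9], [265.0, 13.9], [268.0, 13.8], [271.0, 13.8], [274.0, 13.8], [277.0, 13.9], [280.0, 13.9], [283.0, 13.8], [286.0, 13.8], [289.0, 13.8], [292.0, 13.8], [295.0, 13.8], [298.0, 13.8]]
disc [ 0.66898664 -0.04746999] 0.04717428691892429
strip edge dx/dy 0.08621215100766239 t dir 85.07259121518442
[[304.0, 127.0], [305.0, 127.2], [306.0, 127.3], [307.0, 127.4], [308.0, 127.6], [309.0, 127.7], [310.0, 127.7], [311.0, 127.8
[... 223 characters left out ...]
 [129 129 129 129 129 129 129 129]
 [129 129 129 129 129 129 129 129]
 [129 129 128 126 126 126 128 129]
 [130 127 123 115 113 119 126 129]
 [127 122 109  92  87 103 122 132]
 [127 116  89  63  59  85 122 145]
 [127 111  77  46  44  74 122 160]
 [126 111  77  43  38  64 119 170]
 [127 114  83  45  28  48 101 160]
 [125 116  90  53  23  40  91 149]
 [122 114  95  61  30  37  82 134]
 [117 113 100  74  48  46  71 103]
 [115 113 106  92  74  62  66  79]
 [115 115 112 107  94  77  70  70]
 [117 115 116 114 104  87  74  72]
 [121 120 119 119 113  98  86  82]
 [127 127 126 125 122 116 106 102]
 [129 128 129 129 129 126 123 121]
 [129 130 129 129 130 129 128 128]
 [130 129 129 128 129 129 129 129]]
```

```bash
cat >> h.py <<'E'
D=np.array([0,0,-1.])
def kpose(P,t,r=.075,z=.130-.0188,s=-1):
    # t: direction pivot->knob (deg)
    a=np.radians(t);n=a+np.pi/2
    return np.array([P[0]+r*np.cos(a),P[1]+r*np.sin(a),z]),ori(D,s*np.array([np.cos(n),np.sin(n),0]))
E
python3 - <<'E' 2>/dev/null
from h import *
dt=get_image('top');print('knob top',onz(dt,(299.4,128.4),.145))
P=np.array([.6685,-.0475])
p,o=kpose(P,88)   # ~2 deg past rest
print(p,o)
movep(p+EZ*.11,o)
print(move_straight(p+EZ*.03,rate=.15,force_limit=8),get_position(),get_time())
for n in('side','top'):save(get_image(n)['color'],n+'5.png')
a=cv2.imread('pics/top5.png')[90:250,250:450];b=cv2.imread('pics/side5.png')[90:250,300:500]
cv2.imwrite('pics/c8.png',cv2.resize(np.hstack([a,b]),None,fx=2,fy=2))
E
```

```text
knob top [0.67346174 0.02807542 0.145     ]
[0.67111746 0.02745431 0.1112    ] [92. 90.  0.]
False [0.67159459 0.02644654 0.14185488] 23.05
```

View pics/c8.png

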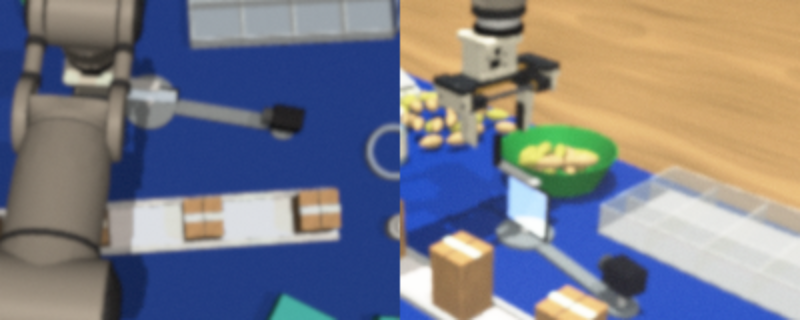

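The jaws straddle the knob, seen at side crop (498,150) between the fingers at (473,140) and (525,120). The standing pack is fully visible at top crop (203,217). I'll measure it, then descend, grip, and find the rest stop.

```bash
python3 - <<'E' 2>/dev/null
from h import *
dt=get_image('top');im=dt['color'];hsv=cv2.cvtColor(im,cv2.COLOR_RGB2HSV)
def packs(x0,x1):
    m=cv2.inRange(hsv,(5,70,60),(22,255,255));m[:, :x0]=0;m[:,x1:]=0;m[:185]=0;m[215:]=0
    m=cv2.morphologyEx(m,cv2.MORPH_CLOSE,np.ones((7,7),np.uint8))
    c=max(cv2.findContours(m,0,1)[0],key=cv2.contourArea);return cv2.minAreaRect(c)
for r in((335,370),(392,425)):
    q=packs(*r);print(q,onz(dt,q[0],.099))
p,o=kpose(np.array([.6685,-.0475]),88)
print(move_straight(p,rate=.1,force_limit=8),np.array(get_position())-p,get_ft_force())
close(12);dwell(.2);print(get_opening(),get_ft_force(),get_time())
E
```

```text
((351.0, 199.0), (20.0, 18.0), 90.0) [ 0.46484899 -0.13209015  0.099     ]
((407.7418212890625, 195.15985107421875), (19.646257400512695, 22.090721130371094), 84.80557250976562) [ 0.4788276  -0.30698162  0.099     ]
False [-2.56467358e-06  8.81315074e-05 -2.12962960e-05] [ 0.34498656 -0.23907121 -0.78542668]
0.013445487492125475 [ 1.52573561  1.71221188 -1.13516601] 25.0417
```

```bash
python3 - <<'E' 2>/dev/null
from h import *
p=np.array(get_position());
for k in range(1,7):
    move_straight(p+[.001*k,0,0],rate=.02);dwell(.05);f=np.array(get_ft_force());print(k,np.round(f,2),np.round(get_position(),4))
    if f[0]<-3.5: break
print(get_time(),get_opening())
E
```

```text
1 [-0.24 -0.7   0.83] [0.6722 0.0275 0.1112]
2 [-0.4  -0.12 -0.21] [0.6731 0.0275 0.1112]
3 [-1.36  0.09  0.4 ] [0.6741 0.0275 0.1112]
4 [-4.99 -0.51  1.85] [0.6745 0.0276 0.1111]
26.2417 0.013645515749648361
```

```bash
python3 - <<'E' 2>/dev/null
from h import *
P=np.array([.6681,-.0475])
for t in np.linspace(89,143.2,9):
    p,o=kpose(P,t);move_straight(p,o,rate=.05)
dwell(.3)
f=np.array(get_ft_force());a=np.radians(143.2);print(get_time(),get_opening(),np.array(get_position())-p,f,'rad',f[0]*np.cos(a)+f[1]*np.sin(a),'norm',-f[0]*np.sin(a)+f[1]*np.cos(a))
for n in('side','top'):
    ims=[get_image(n) for _ in range(3)];save(np.mean([i['color'] for i in ims],0).astype(np.uint8),n+'6.png')
a=cv2.imread('pics/top6.png')[115:165,285:415];b=cv2.imread('pics/side6.png')[120:245,310:435]
cv2.imwrite('pics/c9.png',cv2.resize(a,None,fx=6,fy=6,interpolation=cv2.INTER_CUBIC));cv2.imwrite('pics/c10.png',cv2.resize(b,None,fx=4.8,fy=4.8,interpolation=cv2.INTER_CUBIC))
E
```

```text
29.4083 0.013662483036833768 [-8.42867303e-04  1.06359731e-03  1.00496980e-05] [-3.02372407  7.4612451   3.07355549] rad 6.890652610637901 norm -4.163170944117143
```

View pics/c9.png

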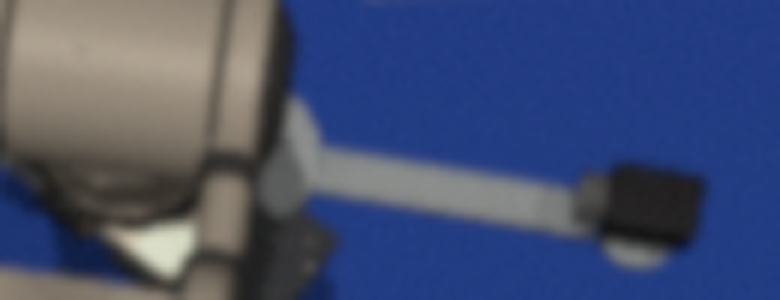

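View pics/c10.png

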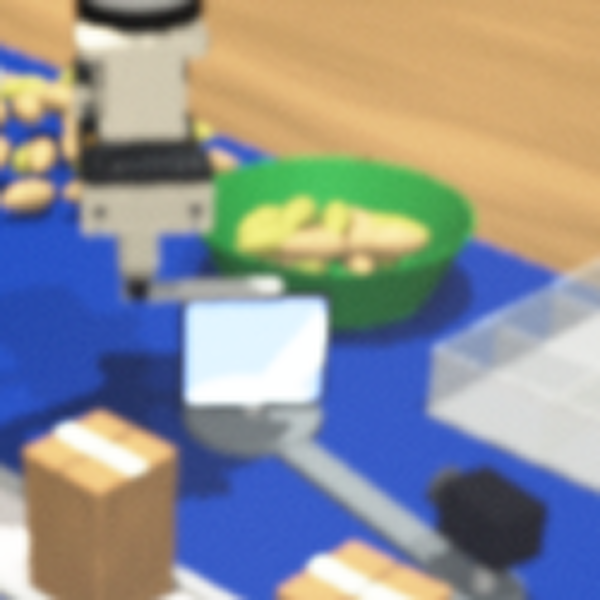

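```bash
python3 - <<'E' 2>/dev/null
from h import *
ds=get_image('side')
S6=lambda x,y:((x+.5)/6-.5+335,(y+.5)/6-.5+145)
S4=lambda x,y:((x+.5)/4.8-.5+310,(y+.5)/4.8-.5+120)
def dr(a,b,z):
    A=onz(ds,a,z);B=onz(ds,b,z);v=A-B;return np.round((A+B)/2,4),np.hypot(*v[:2]).round(4),np.degrees(np.arctan2(v[1],v[0])).round(1)
print('final top',dr(S4(185,302),S4(327,298),.0865),'bot',dr(S4(184,404),S4(322,407),.0165))
print('rest  top',dr(S6(118,203),S6(236,252),.0865),'bot',dr(S6(112,320),S6(231,386),.0165))
im=cv2.cvtColor(cv2.imread('pics/side6.png'),cv2.COLOR_BGR2RGB).astype(np.float32);R=im[:,:,0]
top=[];bot=[]
for c in range(352,374):
    col=R[175:215,c]; i=18; th=140
    k=np.where(col[:i]<th)[0]
    k=k[-1];top.append((c,175+k+(th-col[k])/(col[k+1]-col[k])))
print(np.round(top,1).tolist())
f=np.polyfit(*np.array(top).T,1);a=(352,np.polyval(f,352));b=(373,np.polyval(f,373));print('fit top',dr(a,b,.0865))
# left/right vertical edges by row at R threshold
L=[];Rr=[]
for r in range(185,203):
    row=R[r,340:388];j=np.where(row>140)[0];L.append(340+j[0]);Rr.append(340+j[-1])
print(L,Rr)
for z in (.0865,.0165):
  for t in(138,143,148):
    u=.043*np.array([np.cos(np.radians(t)),np.sin(np.radians(t)),0]);P=np.array([.6685,-.0475,z])
    print(z,t,np.round((proj(ds,[P+u,P-u])-[309.5,119.5])*4.8-.5,0).tolist())
for t in(81,86,91):
    u=.043*np.array([np.cos(np.radians(t)),np.sin(np.radians(t)),0]);P=np.array([.6685,-.0475,.0865])
    print('rest',t,np.round((proj(ds,[P+u,P-u])-[334.5,144.5])*6-.5,0).tolist())
E
```

```text
final top (array([ 0.6681, -0.0457,  0.0865]), np.float64(0.0902), np.float64(142.6)) bot (array([ 0.6595, -0.0551,  0.0165]), np.float64(0.0889), np.float64(136.9))
rest  top (array([ 0.6688, -0.049 ,  0.0865]), np.float64(0.0786), np.float64(94.9)) bot (array([ 0.6645, -0.0528,  0.0165]), np.float64(0.0894), np.float64(89.4))
[[352.0, 178.3], [353.0, 178.2], [354.0, 178.2], [355.0, 178.3], [356.0, 178.3], [357.0, 178.2], [358.0, 178.2], [359.0, 178.1], [360.0, 178.0], [361.0, 177.7], [362.0, 177.3], [363.0, 177.0], [364.0, 177.0], [365.0, 176.9], [366.0, 177.0], [367.0, 177.2], [368.0, 181.1], [369.0, 181.5], [370.0, 181.5], [371.0, 181.5], [372.0, 181.5], [373.0, 181.5]]
fit top (array([ 0.6829, -0.028 ,  0.0865]), np.float64(0.0677), np.float64(118.8))
[np.int64(349), np.int64(349), np.int64(349), np.int64(349), np.int64(349), np.int64(349), np.int64(349), np.int64(349), np.int64(349), np.int64(349), np.int64(349), np.int64(349), np.int64(349), np.int64(349), np.int64(349), np.int64(349), np.int64(349), np.int64(349)] [np.int64(377), np.int64(377), np.int64(377), np.int64(377), np.int64(377), np.int64(377), np.int64(377), np.int64(377), np.int64(377), np.int64(377), np.int64(377), np.int64(376), np.int64(376), np.int64(376), np.int64(376), np.int64(376), np.int64(376), np.int64(375)]
0.0865 138 [[190.0, 300.0], [327.0, 301.0]]
0.0865 143 [[191.0, 303.0], [326.0, 299.0]]
0.0865 148 [[192.0, 306.0], [325.0, 296.0]]
0.0165 138 [[189.0, 396.0], [321.0, 397.0]]
0.0165 143 [[189.0, 399.0], [320.0, 394.0]]
0.0165 148 [[190.0, 401.0], [319.0, 392.0]]
rest 81 [[125.0, 194.0], [224.0, 260.0]]
rest 86 [[120.0, 196.0], [230.0, 258.0]]
rest 91 [[114.0, 198.0], [235.0, 255.0]]
```

```bash
python3 - <<'E' 2>/dev/null
from h import *
a=cv2.imread('pics/side6.png')[172:216,335:385]
cv2.imwrite('pics/c11.png',cv2.resize(a,None,fx=13,fy=13,interpolation=cv2.INTER_NEAREST))
R=a[:,:,2].astype(int);np.set_printoptions(linewidth=250)
print('rows172-186, cols 347..380');print(R[0:15,12:46]);print('rows 198-212');print(R[26:40,12:46])
E
```

```text
rows172-186, cols 347..380
[[ 48  46  45  45  41  43  41  44  46  48  52  71 104 133 146 152 155 156 156 153 155 164 181 190 194 196 200 202 204 206 204 199 190 181]
 [ 47  46  44  46  45  41  43  41  40  44  48  54  66  83  93 102 110 119 125 132 140 149 160 168 168 171 176 181 185 182 172 161 145 136]
 [ 46  44  42  42  44  40  42  41  42  42  45  47  49  55  62  67  77  84  98 109 121 135 154 159 162 169 177 186 189 178 153 128 103  99]
 [ 48  46  46  46  43  43  39  40  42  42  43  47  48  49  50  53  55  62  69  82  92 104 123 131 138 153 170 183 186 173 144 108  83  86]
 [ 49  51  51  49  50  47  46  45  47  50  50  51  57  60  60  68  71  71  77  79  78  79  81  87  94 110 130 141 148 137 117  90  71  79]
 [ 71  78  82  83  81  80  80  81  82  81  84  86  90  94 109 124 138 140 144 142 129  98  68  60  62  69  78  85  91  88  77  65  62  65]
 [115 125 130 132 132 132 132 134 132 132 133 134 136 142 156 180 199 209 215 214 196 146  86  55  49  52  53  55  58  57  58  54  56  55]
 [145 158 162 162 161 163 164 162 163 162 163 163 164 168 178 196 215 228 234 234 223 173 105  60  5
[... 2272 characters left out ...]
 55]
 [ 55  79  99 111 114 118 116 116 116 115 118 119 119 119 125 129 131 128 129 143 151 157 161 174 185 188 188 186 175 142  96  64  56  57]
 [ 53  71  93 107 115 114 117 119 118 117 118 118 117 118 119 121 120 119 121 126 129 133 142 162 179 187 186 183 165 125  83  61  56  56]
 [ 47  61  84  99 108 115 119 117 116 118 118 119 117 117 120 118 118 118 119 120 121 127 143 165 181 185 183 170 144 104  72  58  54  59]
 [ 47  54  68  87  99 109 115 117 118 119 119 117 120 118 119 118 119 120 119 120 124 138 160 178 183 181 174 153 118  83  65  58  57  54]
 [ 49  48  57  72  84  97 106 113 114 116 117 116 119 118 118 119 119 122 122 126 134 152 168 178 178 173 166 149 114  85  64  57  55  56]]
```

View pics/c11.png

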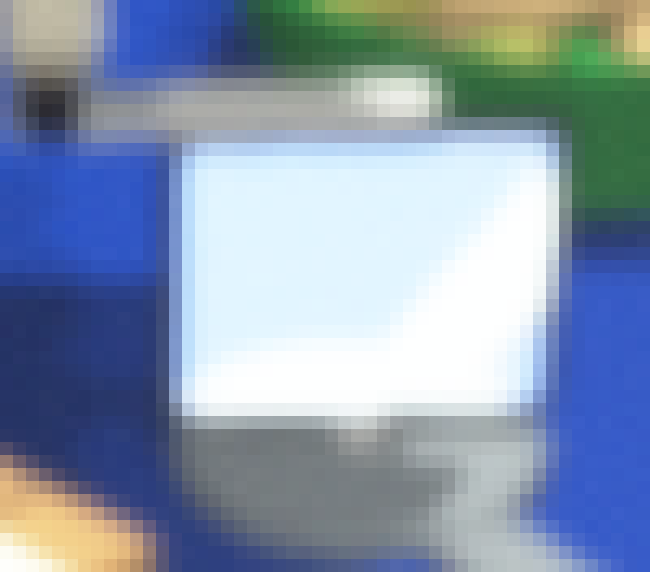

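```bash
python3 - <<'E' 2>/dev/null
from h import *
dt=get_image('top')
im=cv2.cvtColor(cv2.imread('pics/top6.png'),cv2.COLOR_BGR2RGB).astype(np.float32);R=im[:,:,0]
pts=[]
for c in range(343,372):
    col=R[132:162,c];w=np.clip(col-60,0,None);pts.append((c,132+(w*np.arange(30)).sum()/w.sum()))
W=np.array([onz(dt,p,.006)[:2] for p in pts]);f=np.polyfit(W[:,1],W[:,0],1)
print('bar dir',np.degrees(np.arctan2(-1,-f[0])),'x at y=-.0475',np.polyval(f,-.0475),np.round(pts[::7],2).tolist())
# camera: lens front nub and body outlines
V=im.max(2);m=(V<70).astype(np.uint8)[135:165,375:408]
r=cv2.minAreaRect(cv2.findNonZero(m));print(np.array(r[0])+[375,135],r[1:], [np.round(onz(dt,np.array(r[0])+[375,135],z),4).tolist() for z in(.07,.05)])
print(V[138:160,376:404].astype(int))
E
```

```text
bar dir -98.8897486741871 x at y=-.0475 0.6682155550887824 [[343.0, 143.73], [350.0, 144.82], [357.0, 145.92], [364.0, 147.09], [371.0, 148.24]]
[391.5 149. ] ((18.238800048828125, 12.74754810333252), 11.309932708740234) [[0.629, -0.2614, 0.07], [0.6332, -0.2643, 0.05]]
[[130 131 131 131 131 130 131 131 131 130 130 131 130 131 129 131 131 131
  130 130 132 131 131 131 131 131 131 131]
 [131 129 131 131 131 130 131 131 131 130 131 131 130 129 129 131 130 130
  131 131 130 131 130 131 130 131 130 131]
 [130 131 131 131 130 130 130 130 130 130 130 126 126 126 126 128 128 129
  129 130 129 131 130 131 130 131 131 131]
 [131 130 131 131 130 130 130 129 130 128 125 116 110 109 110 113 117 119
  124 126 126 127 128 129 130 131 130 130]
 [130 131 131 130 131 128 123 122 125 122 111  91  78  75  76  84  90  97
  104 108 110 113 119 123 125 127 128 129]
 [130 130 130 130 128 120 109 105 107 105  89  64  46  43  47  52  59  63
   69  75  77  84  95 105 108 114 120 128]
 [130 130 128 126 122 110  92  82  83  79  63  42  34  34  35  37  38  39
   42  44  46  50  60  68  73  83 103 122]
 [128 126 
[... 1045 characters left out ...]
121 118 116 111 107 102  96  89  73  54  50  50  45  38  32  29  24  23
   24  22  21  23  29  45  74 104 124 129]
 [129 127 123 119 116 115 113 108  92  80  81  84  80  69  62  59  51  45
   40  37  33  35  44  65  95 118 128 130]
 [130 130 129 128 127 126 126 122 112 103 105 113 112 104 100  96  87  75
   68  67  64  69  80  95 114 127 129 131]
 [130 131 131 131 130 130 130 128 124 119 117 122 124 124 124 122 113 102
  100  99  97 103 111 119 126 130 131 132]
 [131 131 130 130 131 131 131 131 130 128 124 123 123 124 125 126 123 118
  119 121 122 123 127 130 131 130 130 131]
 [131 130 131 131 131 131 131 131 131 129 128 125 121 119 118 121 120 121
  124 127 129 130 130 131 130 131 131 131]]
```

```bash
python3 - <<'E' 2>/dev/null
from h import *
P=np.array([.6681,-.0475])
p,o=kpose(P,143.9,r=.0768);move_straight(p,o,rate=.02)
for i in range(3):
    dwell(.3);f=np.array(get_ft_force());a=np.radians(143.9);q=np.array(get_position());v=q[:2]-P
    print(get_time(),get_opening(),(q-p)*1e3,'rad',f[0]*np.cos(a)+f[1]*np.sin(a),'norm',-f[0]*np.sin(a)+f[1]*np.cos(a),np.degrees(np.arctan2(v[1],v[0])),np.hypot(*v))
for n in('side','top'):
    ims=[get_image(n) for _ in range(3)];save(np.mean([i['color'] for i in ims],0).astype(np.uint8),n+'7.png')
a=cv2.imread('pics/top7.png')[100:240,200:440];b=cv2.imread('pics/side7.png')[90:300,220:460]
cv2.imwrite('pics/c12.png',cv2.resize(np.vstack([a,b]),None,fx=1.7,fy=1.7,interpolation=cv2.INTER_CUBIC))
R=cv2.imread('pics/side7.png')[:,:,2].astype(int);print(R[181:186,350:376]);print(R[201:206,350:376])
E
```

```text
30.3583 0.013992451486615843 [ 0.30803507 -0.22592075  0.01396037] rad -1.6134199378021892 norm -2.8956285537774535 143.9007861591911 0.07641799910734796
30.6583 0.013803523944157837 [ 0.25783166 -0.1889152  -0.02542325] rad -2.1932149600462205 norm -2.9805088349085036 143.90054545941132 0.07648036647988778
30.9583 0.01359416029952387 [ 0.23049606 -0.20219789  0.0389404 ] rad -4.936958301069035 norm -3.0830939394970183 143.92064771306028 0.07649463222203026
[[165 167 169 167 168 166 165 163 167 169 167 169 174 181 184 181 176 169
  149 123 108 106 104 101 109 126]
 [154 158 161 160 162 163 160 160 162 163 163 162 163 166 164 163 162 166
  171 173 171 172 169 168 179 203]
 [171 181 184 184 184 185 186 184 185 187 187 186 186 189 188 189 192 197
  207 210 210 210 210 212 224 240]
 [199 208 212 211 211 211 210 211 212 214 212 212 213 214 215 215 216 219
  222 224 223 223 224 229 241 250]
 [211 221 224 222 222 222 223 223 223 222 224 224 225 224 225 226 226 226
  226 225 226 227 229 238 249 253]]
[[243 251 253 254 254 254 254 254 254 254 254 254 254 254 254 254 254 254
  254 254 253 252 249 242 229 202]
 [244 251 253 253 253 253 253 253 253 253 253 253 253 251 250 249 249 249
  249 249 248 244 238 228 207 177]
 [225 233 237 238 238 236 235 235 235 236 238 241 240 233 226 216 214 215
  216 218 213 202 189 178 166 144]
 [156 165 168 171 169 164 160 158 160 165 176 194 198 190 172 159 153 156
  161 162 160 153 147 144 146 136]
 [114 118 119 120 119 117 114 115 116 120 134 155 168 165 150 147 151 158
  161 162 161 160 161 163 161 156]]
```

View pics/c12.png

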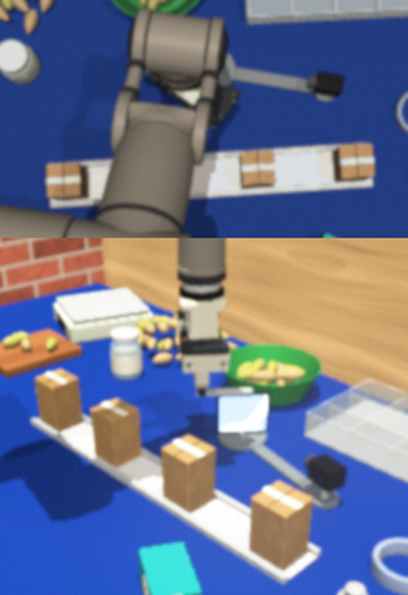

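The pack stands upright between its neighbours, at side crop (190,475), with the other packs unmoved. The gripper holds the knob at side crop (203,385). The two readings of the arm direction, about 143.9° from the arm position and about 142° from the image, bracket the 143.3° I need. I'm handing in.

```bash
python3 - <<'E' 2>/dev/null
from h import *
print(get_time(),get_opening(),get_ft_force());job_done();print('done')
E
```

```text
31.2583 0.013556910666546166 [ 5.00388115  0.47938581 -3.28551389]
the job is handed in; nothing more can be done
done
```

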